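# Load a tube in the tacking jig and set its clamp screw

### The arm

A 7-joint arm with a two-finger parallel gripper is mounted at the origin on the work surface. World frame = base frame: x ahead of the robot, y to its left, z up, the work surface at z = 0. Lengths are in m, angles in rad, forces in N, time in s.
With the tool pointing down it reaches from about 0.4 to 0.85 m from the base axis. Payload 4.5 kg.
Tool frame: the origin (TCP) lies between the finger pads; the fingertips stand 25 mm ahead of it and the grasp point (between the pads) lies 6 mm ahead of it (r.tips_ahead is the distance from the TCP to the fingertips, in m); z points along the fingers, y is the direction in which the jaws open and shut (so a half turn about z gives the same grasp; the last joint's range is limited). The gripper opens to 88 mm and grips with 3 to 60 N. Pads are 18 mm wide; open, the fingers measure 123 mm over their backs; the gripper's body (75 mm by 187 mm) begins 45 mm behind the grasp point.
Start: joints at [1.312, 0.689, -0.195, 1.565, 0.157, 0.902, -0.215], TCP at [0.18, -0.598, 0.264] pointing down, gripper open.
Joint ranges: [-3.01, 3.01], [-0.46, 2.08], [-1.47, 1.51], [0.13, 2.56], [-1, 4.14], [0.04, 2.09], [-2.66, 2.66]. Speed limits (rad/s): [2.57, 2.57, 3.14, 3.14, 3.14, 3.14, 3.14].

### API

Orientations are given as a unit quaternion [x, y, z, w].
In Python, from plant import r, imaging gives the robot as it stands.
- The arm moves only by the tool send_rows, never from a script. Its argument "moves" is one flat list of numbers, 6 for each row, row after row: the shift along the tool's x, y, z in m, then the turn, a rotation vector about the tool's x, y, z in degrees. A call has exactly 5 rows; each row is the pose to reach, as a shift and turn from the pose measured when the call began, along the tool's axes at that moment; what a row does not reach only later rows make up. A row lasts 1/12 s, in which the tool goes at most 41.7 mm and 7.16 degrees, less where a joint would pass 70% of its speed; a pose out of reach is approached as far as the arm can. A call with a gripper value outside its range is refused whole. "claw" is the closure, from -1 (fully open) to 1 (shut), so that 0 is half open, set as the call begins (left out, the last holds). The fingers move at their own pace and stop on an object; "grip_force" is the grip in N (left out, the last holds). Time passes only in rows, so rows that repeat a pose let the fingers close, or fill a call up. It gives the time, the measured TCP pose, the force and the opening at its end, in the units of the state.
- r.get_state(): the state, without advancing time (a new reading comes with each control period).
- imaging.snapshot(name): name is "scene" or "side" or "wrist"; returns a dict with "image" (400x640x3 uint8, red, green, blue), "depth" (400x640 float32, m along the optical axis (not along the pixel's ray), 0 where there is no reading), "mtx" (3x3 intrinsics, pixels), "rvec" (rotation vector, rad) and "tvec" (3), from world to camera coordinates, as OpenCV has them. Camera axes: x right, y down, z forward; pixel columns grow to the right and rows downward; lengths in m; the calibration is good to about 2 mm. A picture is of the moment at which its call begins.
- r.finish_job(): hands the job in, once; it reports no verdict.
Trained networks look in a picture, given as the dict that the camera call returned (one of the last four; its "shot" number tells which), for a name from the list of things; names that differ only in an ending like _2 or _b are one class to them, and where a whole thing is asked for, a point or a joint stands for the part that bears it (a point fixed in the world has none). Each returns a list of dicts, best first, with "score" (0 to 1); they miss things now and then, are a little off and sometimes report something else, mostly with a low value. They report only what shows in the picture. A call takes as long as a camera call. They do not tell look-alikes from the thing itself.
- imaging.look_for(query, picture): "box" ([centre column, centre row, width, height] as shares, 0 to 1, of the picture: columns of its width, rows of its height, round what is visible of it).
- imaging.silhouettes(query, picture): "pixels" (400x640 bool, what is visible of it) and "box" ([centre column, centre row, width, height] as shares, 0 to 1, of the picture: columns of its width, rows of its height, round what is visible of it).
- imaging.pinpoint(query, picture): "point" ([column, row] as shares, 0 to 1, of the picture: columns of its width, rows of its height: a listed point, or the origin of a listed thing).
The state is a dict: "clock": time; "q": joint angles; "qd": joint speeds; "joint_torque": joint torques, N m; "tool_pos": TCP position; "eef_rot": TCP orientation; "contact_force": force on the tool from outside, world axes, zero at the start; "moment": the same for the moment, N m; "opening": opening from 0.0 (shut) to 1.0 (fully open).
Only numpy, scipy, OpenCV 4.12 (cv2) and the standard library are available. Lean on these libraries where they do the work, as an engineer would, in place of code of your own. Each camera call takes 0.05 s, during which the arm holds its last target.

### The job

Lay the long piece of square tube in the tacking jig between the guide bars and slide it under the clamp until it butts against the end stop, then let go of it and turn the clamp knob clockwise until the screw seats firmly on the tube. Then back the knob off a quarter turn, so that the tube can still creep as it heats, and finish still gripping the knob at that setting, ready for the lock nut to be tightened; leave everything else on the table alone.

Things in the scene. Friction and masses are not known exactly. Their poses are not given: they have to be found in the camera images.
- tube: Bare steel square tube, 240 mm long, 40 x 40 mm outside, 3 mm wall, open ends, about 0.5 kg, lying loose on the table: the only long one. Origin: centre of its underside; x along its length, z up. Either end may go first.
- jig: Tacking jig bolted to the table: steel base plate 300 x 110 mm, 12 mm thick. Origin: centre of its underside; x along the channel towards the end stop, z up. Two guide bars (10 mm thick, tops at z = 24 mm, from x = -150 to +80 mm) leave a channel 46 mm wide centred on y = 0: the tube has 3 mm each side. The bars are open at the -x end.
- stop_face (a point): Centre of the end stop's face, which looks along the channel (jig x = +80 mm; the stop is 44 mm wide, its top at z = 42 mm). Behind it stands a grey post, 44 mm wide, x = 94 to 130 mm, top at z = 106 mm.
- screw_boss (a point): On the clamp screw's upright axis (jig x = +50 mm, y = 0), at the underside (z = 74 mm) of the round boss, radius 18 mm, at the end of the overhead arm, which is 36 mm wide, z = 82 to 106 mm, and reaches from the post back over the channel. Ahead of the boss (jig x below +30 mm) the channel is open from above: lay the tube in there and slide it in +x.
- tube_home (a point): Point fixed on the jig, on top of the base plate: where the tube's origin is when the tube butts against the stop (jig x = -40 mm, y = 0, z = 12 mm).
- clamp_pad: Round steel pad, 26 mm across, on the lower end of the clamp screw; origin at the centre of its lower face, 52 mm above the table when seated on the tube, and 1.3 to 2.1 mm above the top of a tube lying on the plate at the start, so slide the tube flat on the plate; its lower edge is bevelled 3 mm.
- clamp_knob: Black ribbed round knob on top of the clamp screw, 44 mm in diameter, 24 mm high, with a short raised grey mark on its top (along its own x). Its axis is upright. Origin: on the axis, 6 mm below the knob's lower edge.
- knob_grip (a point): Point on the knob's axis at mid height of the ribbed part (12 mm below its top, 141 to 144 mm above the table): where to grip.
- clamp_screw (a joint): Angle of the clamp screw, rad: 0 when screwed down hard on the tube (a firm stop), growing as the knob turns counter-clockwise seen from above (unscrewing). Right-hand thread, 5 mm per turn: the knob rises 0.8 mm per rad. It starts between 2.0 and 3.0 and can go to 3.6; friction about 0.08 N m; it stays where it is left.
- offcut_a: Bystander, leave alone: 45 mm long offcut of the same 40 x 40 tube, lying beside the jig. Origin on its underside.
- offcut_b: Bystander, leave alone: 60 mm long offcut of the same tube, lying beside the long tube. Origin on its underside.
- offcut_c: Bystander, leave alone: 50 mm long offcut of the same tube, on the left of the table. Origin on its underside.
- angle_iron: Bystander, leave alone: 160 mm piece of 40 x 40 angle iron at the back of the table. Origin on its underside.
- chipping_hammer: Bystander, leave alone: hammer, lying on the left of the table. Origin on its underside.
- wire_brush: Bystander, leave alone: brush with a handle, lying on the right of the table. Origin on its underside.
- corner_square: Bystander, leave alone: flat triangular welding square, 75 mm legs, 14 mm thick, near the middle of the table's front. Origin on its underside.
Things that resemble listed ones, but are neither listed nor needed, are in the scene too. Leave any purple look-alike of the tube alone.

How it is judged:
On the way, in this order (a step that is already met when the one before it is completed fails the run):
1. the tube lies in the jig's channel, butted against the end stop, let go, before the screw has been run down (x of tube in the frame of jig between -0.0435 and -0.0365 m and y of tube in the frame of jig between -0.004 and 0.004 m and z of tube in the frame of jig between 0.01 and 0.0145 m and angle between the x axis of tube and the x axis of jig, either way round below 0.05 rad and contact force between the fingers and tube below 0.5 N and value of joint clamp_screw above 0.5 rad), for 0.2 s.
2. the clamp screw is seated firmly on the tube (x of tube in the frame of jig between -0.0435 and -0.0365 m and y of tube in the frame of jig between -0.004 and 0.004 m and z of tube in the frame of jig between 0.01 and 0.0145 m and angle between the x axis of tube and the x axis of jig, either way round below 0.05 rad and value of joint clamp_screw below 0.08 rad and contact force between clamp_pad and tube above 1 N), for 0.1 s.
At the end, for the whole second after the job is handed in: Tube on the jig plate between the bars, within 3.5 mm of the end stop, 4 mm sideways and 0.05 rad, not touched; screw, seated before, now 1.57 +- 0.30 rad back from its seat, clear of the tube and still; fingers grip the knob with more than 1.5 N (x of tube in the frame of jig between -0.0435 and -0.0365 m and y of tube in the frame of jig between -0.004 and 0.004 m and z of tube in the frame of jig between 0.01 and 0.0145 m and angle between the x axis of tube and the x axis of jig, either way round below 0.05 rad and value of joint clamp_screw between 1.27 and 1.87 rad and velocity of joint clamp_screw between -0.1 and 0.1 rad/s and contact force between the fingers and clamp_knob above 1.5 N and contact force between each of the fingers, clamp_pad and tube below 0.5 N); the arm keeps its last pose, push and grip.
It fails at once if a bystander (offcut, angle iron, hammer, brush or corner square) pushed more than 25 mm (distance of any of offcut_a, offcut_b, offcut_c, angle_iron, chipping_hammer, wire_brush, corner_square from where it was at the start of the episode above 0.025 m).
It also fails if it takes over 58 s, if anything falls off the work surface, if the arm or the gripper's body presses on something with over 40 N, if the wrist force passes 120 N, or if a joint passes its speed limit or range.

## Working session

There is one attempt and no reset: what is moved stays moved. The work goes in short steps, Python scripts to look and compute and a tool call to move; the robot and the scene stay as the last step left them, time stands still between calls to the robot, and variables do not carry over. Pictures are saved under pics/ and viewed, and the job is handed in when it is done.

Besides the shell and the picture viewer there is one more tool, called after ">>>" as a command line: name --argument value ..., lists and objects as JSON in quotes. send_rows: Moves the arm, as the interface text tells. Its arguments: {"type":"object","properties":{"moves":{"type":"array"},"claw":{"type":"number"},"grip_force":{"type":"number"}},"required":["moves"]}

```bash
mkdir -p pics; ls; cat > h.py <<'E'
import numpy as np, cv2
from scipy.spatial.transform import Rotation as R
from plant import r, imaging
def save(p,name): cv2.imwrite('pics/'+name+'.png',p['image'][:,:,::-1])
def cam(p):
    Rm=R.from_rotvec(np.ravel(p['rvec'])).as_matrix(); return Rm,np.ravel(p['tvec'])
def cloud(p):
    d=p['depth'];K=p['mtx'];v,u=np.mgrid[:400,:640]
    X=np.stack([(u-K[0,2])/K[0,0]*d,(v-K[1,2])/K[1,1]*d,d],-1)
    Rm,t=cam(p); W=(X-t)@Rm; W[d==0]=np.nan; return W
def proj(p,X):
    return cv2.projectPoints(np.float64(X).reshape(-1,1,3),np.float64(p['rvec']),np.float64(p['tvec']),p['mtx'],None)[0][:,0]
def rayz(p,uv,z):
    Rm,t=cam(p);K=p['mtx'];d=Rm.T@np.linalg.inv(K)@np.array([uv[0],uv[1],1.]);c=-Rm.T@t
    return c+d*(z-c[2])/d[2]
E
python3 - <<'E'
from h import *
s=r.get_state();print(s)
for n in ['scene','side','wrist']:
    p=imaging.snapshot(n);save(p,n+'0')
    for q in ['tube','jig','clamp_knob','screw_boss','stop_face','tube_home','knob_grip']:
        print(n,q,[(np.round(a['point'],3),round(a['score'],2)) for a in imaging.pinpoint(q,p)])
E
```

```text
pics
{'clock': 0.0, 'q': array([ 1.31177898,  0.68992742, -0.19450252,  1.56636435,  0.15730877,
        0.90253305, -0.21510342]), 'qd': array([-1.77268875e-03,  7.73501033e-04, -1.67798963e-03, -7.89909971e-06,
       -2.40633535e-04,  7.57610330e-04,  7.16390826e-04]), 'joint_torque': array([-8.76446325e-05, -5.27570879e+01, -1.26676843e+00, -1.53429919e+01,
       -5.25579765e-02,  6.48704212e-03,  1.74948750e-04]), 'tool_pos': array([ 0.18017712, -0.59783495,  0.26293961]), 'eef_rot': array([ 9.89295121e-01,  1.45925721e-01, -2.12651076e-04, -8.95185480e-04]), 'contact_force': array([-1.52428366, -0.79854236,  0.22924819]), 'moment': array([-0.0204729 ,  0.01566213,  0.00040136]), 'opening': 1.0024717787149369}
scene tube [(array([0.403, 0.471]), 0.88), (array([0.462, 0.348]), 0.8)]
scene jig [(array([0.56 , 0.618]), 0.96)]
scene clamp_knob [(array([0.539, 0.566]), 0.53)]
scene screw_boss [(array([0.541, 0.602]), 0.89)]
scene stop_face [(array([0.52, 0.64]), 0.87)]
scene tube_home [(array([0.578, 0.597]), 0.73)]
scene knob_grip [(array([0.54 , 0.552]), 0.67), (array([0.543, 0.564]), 0.39)]
side tube [(array([0.698, 0.569]), 0.92)]
side jig [(array([0.433, 0.685]), 0.82)]
side clamp_knob [(array([0.414, 0.564]), 0.63)]
side screw_boss [(array([0.418, 0.599]), 0.66)]
side stop_face [(array([0.406, 0.616]), 0.7)]
side tube_home [(array([0.447, 0.692]), 0.72)]
side knob_grip [(array([0.412, 0.538]), 0.53)]
wrist tube []
wrist jig []
wrist clamp_knob []
wrist screw_boss []
wrist stop_face []
wrist tube_home []
wrist knob_grip []
```

View pics/scene0.png

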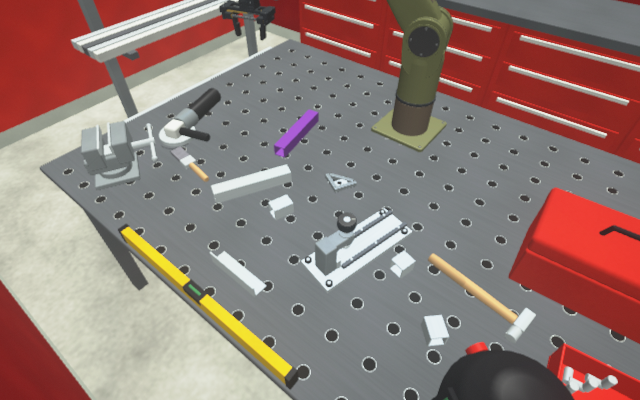

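View pics/side0.png

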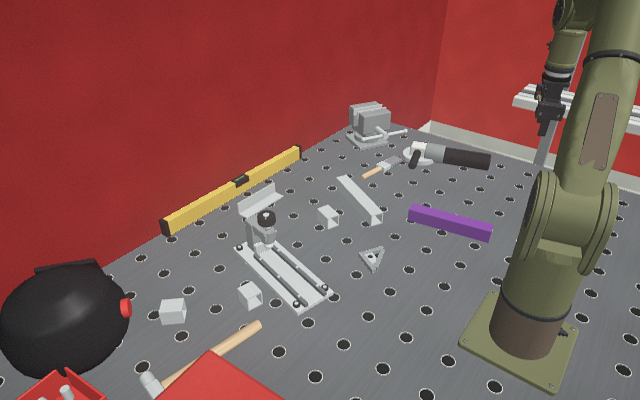

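View pics/wrist0.png

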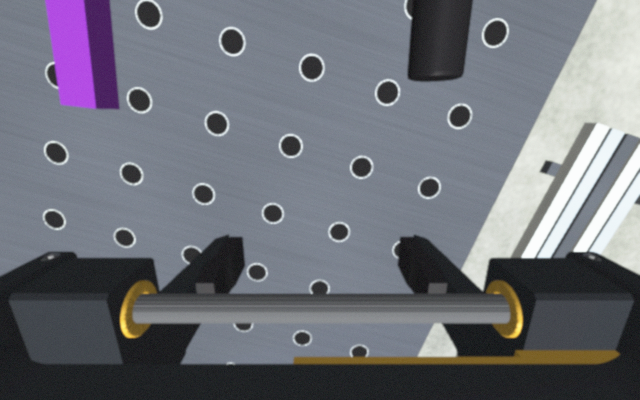

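Scene: the steel tube is at (250,183), offcut_b at (280,206), the purple look-alike at (297,132) and the jig at (358,247) with its knob at (347,220). Next I'll measure them from the clouds.

```bash
python3 - <<'E'
from h import *
for n in ['scene','side']:
    p=imaging.snapshot(n);W=cloud(p)
    px=lambda a:np.array(a['point'])*[640,400]
    for q,z in [('tube',0),('jig',0),('tube_home',.012),('screw_boss',.074),('stop_face',.027),('knob_grip',.1425)]:
        for a in imaging.pinpoint(q,p)[:2]: print(n,q,np.round(rayz(p,px(a),z),4),round(a['score'],2))
    for a in imaging.silhouettes('tube',p):
        m=a['pixels'];P=W[m];P=P[~np.isnan(P[:,0])]
        T=P[(P[:,2]>.034)&(P[:,2]<.046)]
        print(n,'sil',a['score'],m.sum(),np.round(np.array(a['box'])*[640,400,640,400]),len(T), p['image'][m].mean(0))
        if len(T)>20:
            rc=cv2.minAreaRect(np.float32(T[:,:2]*1000));print(rc, T[:,2].mean())
    # jig plate
    for a in imaging.silhouettes('jig',p)[:1]:
        P=W[a['pixels']];P=P[~np.isnan(P[:,0])]
        for lo,hi in [(.008,.016),(.02,.028),(.08,.112),(.0,.03)]:
            T=P[(P[:,2]>lo)&(P[:,2]<hi)]
            if len(T)>5: print(n,'jig',lo,len(T),cv2.minAreaRect(np.float32(T[:,:2]*1000)),np.median(T[:,2]))
    for a in imaging.silhouettes('clamp_knob',p)[:1]:
        P=W[a['pixels']];P=P[~np.isnan(P[:,0])];print('knob',len(P),np.nanpercentile(P,[5,50,95],axis=0).round(4).tolist())
    for q in ['offcut_a','angle_iron','wire_brush','chipping_hammer','corner_square']:
        print(q,[(np.round(rayz(p,px(a),0),3)[:2],round(a['score'],2)) for a in imaging.pinpoint(q,p)])
E
```

```text
scene tube [ 0.5803 -0.2146  0.    ] 0.88
scene tube [ 0.3099 -0.2719  0.    ] 0.63
scene jig [0.5658 0.1624 0.    ] 0.67
scene jig [0.6269 0.1315 0.    ] 0.34
scene tube_home [0.5323 0.1722 0.012 ] 0.88
scene screw_boss [0.6047 0.1459 0.074 ] 0.77
scene stop_face [0.6461 0.1397 0.027 ] 0.66
scene knob_grip [0.6079 0.1438 0.1425] 0.88
scene sil 0.61 894 [298. 132.  48.  48.] 525 [137.51006711  81.20469799 170.23042506]
((295.94818115234375, -283.6621398925781), (243.93959045410156, 46.2874870300293), 10.27673053741455) 0.040043282328057345
scene sil 0.59 1461 [254. 185.  79.  37.] 819 [188.63107461 196.11430527 194.97946612]
((578.431640625, -221.7061309814453), (47.116451263427734, 239.81231689453125), 61.74323272705078) 0.04000374767847936
scene sil 0.32 4568 [356. 251. 113.  85.] 81 [177.93257443 186.7160683  189.79487741]
((668.1446533203125, 138.80511474609375), (42.84011459350586, 51.164493560791016), 73.49649810791016) 0.040323989498574936
scene jig 0.008 2286 ((564.4061889648438, 162.55104064941406), (112.28262329101562, 301.52703857421875), 76.44522094726562) 0.0127079455136
[... 1999 characters left out ...]
4306181816759774
side jig 0.08 420 ((643.2626953125, 145.2165069580078), (40.733951568603516, 100.52039337158203), 74.41413879394531) 0.10451930348063979
side jig 0.0 3407 ((618.4755249023438, 140.598876953125), (142.34388732910156, 427.0917663574219), 69.78656005859375) 0.013570050748478703
knob 267 [[0.591, 0.133, 0.1359], [0.6047, 0.1549, 0.1547], [0.6273, 0.1703, 0.1576]]
offcut_a [(array([0.543, 0.283]), 0.87), (array([ 0.592, -0.082]), 0.74), (array([0.65 , 0.431]), 0.69)]
angle_iron [(array([ 0.82 , -0.041]), 0.82)]
wire_brush [(array([ 0.631, -0.433]), 0.65), (array([0.499, 0.455]), 0.58)]
chipping_hammer [(array([0.499, 0.448]), 0.76)]
corner_square [(array([ 0.387, -0.029]), 0.61)]
```

```bash
cat >> h.py <<'E'
def quat(yaw): # tool x at world yaw deg, z down
    a=np.radians(yaw);x=np.array([np.cos(a),np.sin(a),0]);z=np.array([0,0,-1.]);return R.from_matrix(np.stack([x,np.cross(z,x),z],1))
def rel(pos,yaw):
    s=r.get_state();Rc=R.from_quat(s['eef_rot'])
    d=Rc.inv().apply(np.array(pos)-s['tool_pos']);w=(Rc.inv()*quat(yaw)).as_rotvec(degrees=True)
    print('t',round(s['clock'],2),'pos',s['tool_pos'].round(4),'F',s['contact_force'].round(1),'open',round(s['opening'],3),'q',s['q'].round(2))
    x=Rc.as_matrix()[:,0];print('yaw',np.degrees(np.arctan2(x[1],x[0])).round(2),'z',Rc.as_matrix()[:,2].round(4))
    print('SHIFT',d.round(4),'ROT',w.round(1))
E
python3 - <<'E'
from h import *
rel([.552,-.208,.25],151.6)
E
```

```text
t 2.7 pos [ 0.1804 -0.5984  0.2637] F [ 0.4 -0.9  0.4] open 0.999 q [ 1.31  0.69 -0.19  1.57  0.16  0.9  -0.22]
yaw 16.78 z [ 0. -0. -1.]
SHIFT [ 0.4685 -0.2665  0.0137] ROT [   0.     0.  -134.8]
```

>>> send_rows --moves '[0.0417,-0.0237,0,0,0,-7.1,0.0834,-0.0474,0,0,0,-14.2,0.125,-0.071,0,0,0,-21.3,0.1665,-0.0947,0,0,0,-28.4,0.208,-0.1184,0,0,0,-35.5]' --claw -1 --grip_force 30

```text
clock: 3.12
tool_pos: [0.3251, -0.4461, 0.264]
eef_rot: [0.896, 0.443, 0.0, 0.0]
contact_force: [0.0, -0.4, -0.6]
opening: 1.003
```

```bash
python3 - <<'E'
from h import *
rel([.552,-.208,.25],151.6)
E
```

```text
t 3.12 pos [ 0.3251 -0.4461  0.264 ] F [ 0.  -0.4 -0.6] open 1.003 q [ 1.08  0.61 -0.36  1.78  0.28  0.8  -0.08]
yaw 52.6 z [ 4.e-04 -5.e-04 -1.e+00]
SHIFT [0.3269 0.0357 0.0139] ROT [  0.   0. -99.]
```

>>> send_rows --moves '[0.035,0.0038,0,0,0,-7.1,0.07,0.0076,0,0,0,-14.2,0.105,0.0115,0.005,0,0,-21.3,0.14,0.0153,0.005,0,0,-28.4,0.175,0.019,0.005,0,0,-35.5]'

```text
clock: 3.53
tool_pos: [0.4473, -0.3173, 0.259]
eef_rot: [0.717, 0.697, -0.0, 0.0]
contact_force: [0.4, -1.0, -0.5]
opening: 0.999
```

```bash
python3 - <<'E'
from h import *
rel([.552,-.208,.25],151.6)
E
```

```text
t 3.53 pos [ 0.4473 -0.3173  0.259 ] F [ 0.4 -1.  -0.5] open 0.999 q [ 0.85  0.63 -0.52  1.79  0.41  0.83  0.1 ]
yaw 88.43 z [ 2.e-04 -9.e-04 -1.e+00]
SHIFT [0.1122 0.1016 0.0089] ROT [ -0.    0.1 -63.2]
```

>>> send_rows --moves '[0.02,0.018,0,0,0,-7.1,0.04,0.036,0,0,0,-14.2,0.06,0.054,0.005,0,0,-21.3,0.08,0.072,0.005,0,0,-28.4,0.098,0.089,0.009,0,0,-35.5]'

```text
clock: 3.95
tool_pos: [0.5403, -0.2205, 0.2504]
eef_rot: [0.467, 0.884, -0.0, 0.001]
contact_force: [-0.2, -0.4, -0.6]
opening: 0.997
```

```bash
python3 - <<'E'
from h import *
rel([.552,-.208,.25],151.6)
E
```

```text
t 3.95 pos [ 0.5403 -0.2205  0.2504] F [-0.2 -0.4 -0.6] open 0.997 q [ 0.69  0.72 -0.67  1.7   0.54  0.92  0.4 ]
yaw 124.27 z [ 0.0015 -0.0011 -1.    ]
SHIFT [0.0038 0.0167 0.0004] ROT [  0.    0.1 -27.3]
```

>>> send_rows --moves '[0.002,0.008,0,0,0,-7,0.004,0.0167,0,0,0,-14,0.004,0.0167,0,0,0,-21,0.004,0.0167,0,0,0,-27.3,0.004,0.0167,0,0,0,-27.3]'

```text
clock: 4.37
tool_pos: [0.5519, -0.208, 0.2501]
eef_rot: [0.244, 0.97, -0.0, 0.001]
contact_force: [0.3, -0.1, -0.6]
opening: 0.999
```

```bash
python3 - <<'E'
from h import *
p=imaging.snapshot('wrist');save(p,'w1');W=cloud(p)
for a in imaging.silhouettes('tube',p):
    m=a['pixels'];P=W[m];P=P[~np.isnan(P[:,0])];T=P[(P[:,2]>.037)&(P[:,2]<.043)]
    print(a['score'],m.sum(),len(T),cv2.minAreaRect(np.float32(T[:,:2]*1000)) if len(T)>20 else '')
rel([.552,-.208,.06],151.6)
E
```

```text
0.75 6193 6131 ((578.9727172851562, -223.7366180419922), (39.99298095703125, 240.33621215820312), 61.69282913208008)
0.7 5513 4637 ((351.7370300292969, -274.50347900390625), (127.3807373046875, 40.441688537597656), 10.35561466217041)
t 4.47 pos [ 0.5518 -0.2081  0.2503] F [-0.2 -0.3 -0.2] open 0.998 q [ 0.72  0.76 -0.8   1.67  0.63  0.98  0.77]
yaw 151.36 z [ 1.3e-03 -9.0e-04 -1.0e+00]
SHIFT [1.000e-04 2.000e-04 1.903e-01] ROT [-0.   0.1 -0.2]
```

View pics/w1.png

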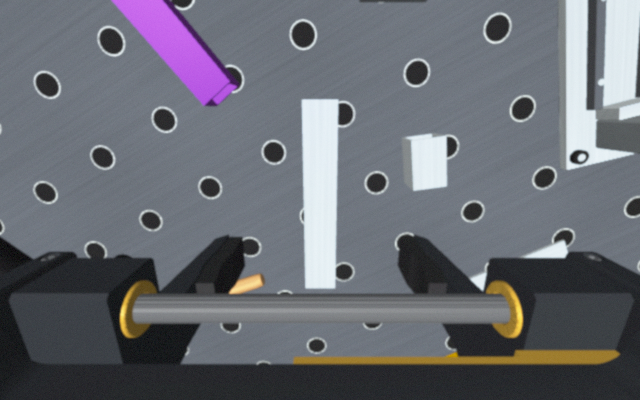

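Tube seen cleanly at columns 302–338, rows 99–288 (40.0 x 240 mm, centre (0.579, −0.2237), yaw 151.7°). The brush tip at (250,283) needs a clearance check.

```bash
python3 - <<'E'
from h import *
p=imaging.snapshot('wrist');W=cloud(p)
print(W[283,250],W[277,263],W[160,405])
rel([.5526,-.2095,.044],151.7)
E
```

```text
[ 0.64131632 -0.37101436  0.01871751] [ 0.64666966 -0.35502763  0.00800312] [ 0.58680607 -0.1056369   0.0139274 ]
t 4.52 pos [ 0.5518 -0.2081  0.2504] F [ 0.  -0.1  0. ] open 0.999 q [ 0.72  0.76 -0.8   1.67  0.63  0.98  0.77]
yaw 151.37 z [ 0.0014 -0.0011 -1.    ]
SHIFT [-0.001  -0.0008  0.2064] ROT [-0.   0.1 -0.3]
```

>>> send_rows --moves '[-0.001,-0.0008,0.04,0,0,-0.3,-0.001,-0.0008,0.08,0,0,-0.3,-0.001,-0.0008,0.12,0,0,-0.3,-0.001,-0.0008,0.155,0,0,-0.3,-0.001,-0.0008,0.17,0,0,-0.3]'

```text
clock: 4.93
tool_pos: [0.5499, -0.2096, 0.0763]
eef_rot: [0.246, 0.969, -0.001, -0.002]
contact_force: [0.2, -0.1, -0.5]
opening: 0.999
```

```bash
python3 - <<'E'
from h import *
rel([.5526,-.2095,.044],151.7)
E
```

```text
t 4.93 pos [ 0.5499 -0.2096  0.0763] F [ 0.2 -0.1 -0.5] open 0.999 q [ 0.63  0.98 -0.62  1.78  0.88  0.68  0.57]
yaw 151.56 z [-4.9e-03 -8.0e-04 -1.0e+00]
SHIFT [-0.0025  0.0015  0.0323] ROT [-0.2 -0.2 -0.1]
```

>>> send_rows --moves '[-0.0012,0.0008,0.015,-0.1,-0.1,-0.1,-0.0025,0.0015,0.028,-0.2,-0.2,-0.1,-0.0025,0.0015,0.0323,-0.2,-0.2,-0.1,-0.0025,0.0015,0.0323,-0.2,-0.2,-0.1,-0.0025,0.0015,0.0323,-0.2,-0.2,-0.1]'

```text
clock: 5.35
tool_pos: [0.5535, -0.2096, 0.0451]
eef_rot: [0.245, 0.97, 0.0, 0.001]
contact_force: [-0.4, 0.6, 0.0]
opening: 0.997
```

>>> send_rows --moves '[0,0,0,0,0,0,0,0,0,0,0,0,0,0,0,0,0,0,0,0,0,0,0,0,0,0,0,0,0,0]' --claw 1 --grip_force 35

```text
clock: 5.77
tool_pos: [0.5536, -0.2097, 0.0454]
eef_rot: [0.245, 0.969, 0.0, 0.001]
contact_force: [-0.7, -0.9, 0.5]
opening: 0.647
```

```bash
python3 - <<'E'
from h import *
rel([.5526,-.2095,.15],151.7)
E
```

```text
t 5.77 pos [ 0.5536 -0.2097  0.0454] F [-0.7 -0.9  0.5] open 0.647 q [ 0.61  1.03 -0.58  1.78  0.92  0.63  0.54]
yaw 151.62 z [ 2.e-03  1.e-04 -1.e+00]
SHIFT [ 0.0008 -0.0002 -0.1046] ROT [ 0.1  0.1 -0.1]
```

>>> send_rows --moves '[0,0,0,0,0,0,0,0,0,0,0,0,0,0,0,0,0,0,0,0,0,0,0,0,0,0,0,0,0,0]'

```text
clock: 6.18
tool_pos: [0.5534, -0.21, 0.0455]
eef_rot: [0.245, 0.969, -0.0, 0.001]
contact_force: [-0.4, -0.8, 1.6]
opening: 0.456
```

```bash
python3 - <<'E'
from h import *
rel([.5526,-.2095,.15],151.7)
E
```

```text
t 6.18 pos [ 0.5534 -0.21    0.0455] F [-0.4 -0.8  1.6] open 0.456 q [ 0.61  1.03 -0.58  1.78  0.92  0.63  0.54]
yaw 151.61 z [ 1.7e-03 -5.0e-04 -1.0e+00]
SHIFT [ 8.000e-04  1.000e-04 -1.045e-01] ROT [ 0.   0.1 -0.1]
```

>>> send_rows --moves '[0,0,-0.02,0,0,0,0,0,-0.05,0,0,0,0,0,-0.085,0,0,0,0,0,-0.12,0,0,0,0,0,-0.155,0,0,0]'

```text
clock: 6.6
tool_pos: [0.5515, -0.2096, 0.2004]
eef_rot: [0.245, 0.97, 0.0, -0.001]
contact_force: [1.0, 0.2, -7.2]
opening: 0.448
```

```bash
python3 - <<'E'
from h import *
rel([.56,-.03,.22],166.4)
E
```

```text
t 6.6 pos [ 0.5515 -0.2096  0.2004] F [ 1.   0.2 -7.2] open 0.448 q [ 0.7   0.82 -0.75  1.72  0.7   0.9   0.72]
yaw 151.64 z [-2.3e-03  9.0e-04 -1.0e+00]
SHIFT [ 0.0779  0.1621 -0.0194] ROT [  0.   -0.1 -14.8]
```

>>> send_rows --moves '[0.0156,0.032,-0.005,0,0,-3,0.031,0.065,-0.01,0,0,-6,0.047,0.097,-0.015,0,0,-9,0.062,0.13,-0.0194,0,0,-12,0.078,0.162,-0.0194,0,0,-14.8]'

```text
clock: 7.02
tool_pos: [0.5592, -0.0286, 0.2197]
eef_rot: [0.117, 0.993, 0.0, -0.002]
contact_force: [1.7, 0.5, -6.7]
opening: 0.448
```

>>> send_rows --moves '[0,0,0,0,0,0,0,0,0,0,0,0,0,0,0,0,0,0,0,0,0,0,0,0,0,0,0,0,0,0]'

```text
clock: 7.43
tool_pos: [0.5587, -0.0305, 0.2189]
eef_rot: [0.118, 0.993, -0.0, -0.003]
contact_force: [0.1, -0.8, -6.7]
opening: 0.446
```

```bash
cat > jig.py <<'E'
from h import *
import sys
p=imaging.snapshot('wrist');save(p,sys.argv[1]);W=cloud(p)
for a in imaging.silhouettes('jig',p)[:2]:
    P=W[a['pixels']];P=P[~np.isnan(P[:,0])]
    for lo,hi in [(.009,.015),(.021,.027),(.09,.11)]:
        T=P[(P[:,2]>lo)&(P[:,2]<hi)]
        if len(T)>5: print('jig',a['score'],lo,len(T),cv2.minAreaRect(np.float32(T[:,:2]*1000)),np.median(T[:,2]))
for q,z in [('tube_home',.012),('stop_face',.027),('knob_grip',.1425),('clamp_knob',.1245)]:
    for a in imaging.pinpoint(q,p)[:1]: print(q,rayz(p,np.array(a['point'])*[640,400],z),a['score'])
s=r.get_state();print(s['clock'],s['tool_pos'],s['contact_force'])
E
python3 jig.py w2
```

```text
jig 0.87 0.009 15823 ((562.4427490234375, 161.39878845214844), (111.50332641601562, 285.6854553222656), 76.23302459716797) 0.011695785313420495
jig 0.87 0.021 4414 ((560.5252075195312, 160.47897338867188), (88.22476959228516, 275.46728515625), 75.6698226928711) 0.023599064283270133
jig 0.87 0.09 3511 ((642.4275512695312, 141.1407928466797), (44.11574935913086, 96.55134582519531), 76.36949920654297) 0.10535830889632979
jig 0.69 0.09 17 ((629.7225341796875, 149.60140991210938), (46.13554000854492, 13.00090217590332), 1.0620187520980835) 0.10870648012570275
tube_home [0.52607348 0.17459376 0.012     ] 0.58
stop_face [0.64116144 0.14249253 0.027     ] 0.9
knob_grip [0.6122205  0.14571591 0.1425    ] 0.83
clamp_knob [0.6113016  0.14982783 0.1245    ] 0.88
7.7333 [ 0.55916987 -0.02898824  0.21970654] [ 1.02726571 -0.09546064 -6.11617833]
```

View pics/w2.png

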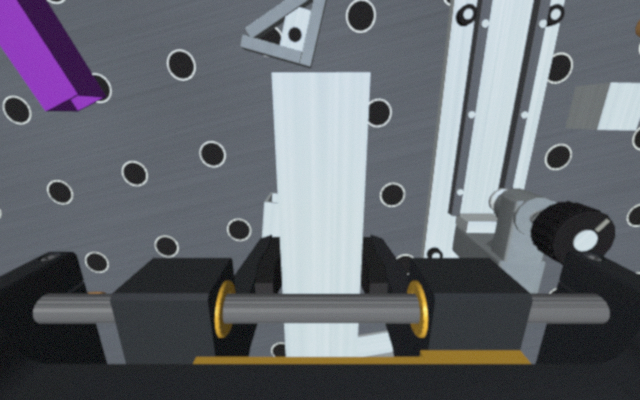

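```bash
cat >> h.py <<'E'
J0=np.array([.564,.1603,0]);JY=-13.65
RJ=R.from_euler('z',JY,degrees=True)
def tojig(P): return RJ.inv().apply(np.asarray(P)-J0)
def fromjig(P): return RJ.apply(np.asarray(P))+J0
E
python3 - <<'E'
from h import *
p=imaging.snapshot('wrist');W=cloud(p).reshape(-1,3);W=W[~np.isnan(W[:,0])]
Q=tojig(W)
B=Q[(Q[:,2]>.0215)&(Q[:,2]<.0265)&(abs(Q[:,1])<.045)&(Q[:,0]<.06)&(Q[:,0]>-.16)]
for lo,hi in [(-.15,-.1),(-.1,-.05),(-.05,0),(0,.05)]:
    b=B[(B[:,0]>lo)&(B[:,0]<hi)]
    for s in (-1,1):
        c=b[b[:,1]*s>0][:,1]
        if len(c)>20: print(lo,s,len(c),np.percentile(c,[3,50,97]).round(4))
s=r.get_state();z=s['tool_pos'][2]
Rc=R.from_quat(s['eef_rot']);L=Rc.inv().apply(W-s['tool_pos'])
t=L[(abs(L[:,1])<.03)&(L[:,0]>-.2)&(L[:,0]<.25)&(L[:,2]<.03)&(L[:,2]>-.02)]
print('tube top z in tool',np.median(t[:,2]))
t=t[abs(t[:,2]-np.median(t[:,2]))<.006]
print(cv2.minAreaRect(np.float32(t[:,:2]*1000)))
a=np.polyfit(t[:,0],t[:,2],1);print('tilt',a, 'F',s['moment'])
E
```

```text
-0.15 -1 497 [-0.0322 -0.028  -0.0227]
-0.15 1 519 [0.0234 0.0279 0.0332]
-0.1 -1 543 [-0.0323 -0.0279 -0.0228]
-0.1 1 563 [0.0234 0.0278 0.0334]
-0.05 -1 462 [-0.0325 -0.0281 -0.0229]
-0.05 1 481 [0.0232 0.0274 0.033 ]
0 -1 406 [-0.0326 -0.0281 -0.0232]
0 1 396 [0.0232 0.0276 0.0328]
tube top z in tool 0.005384735917507563
((17.43743133544922, -0.04852294921875), (59.75766372680664, 147.79202270507812), 89.70918273925781)
tilt [-0.01479692  0.00595235] F [ 0.10852518  0.03396952 -0.02363204]
```

```bash
python3 - <<'E'
from h import *
P=fromjig([-.14,0.0003,.13]);print(P)
rel([.43,.0,.19],166.35)
rel(P,166.35)
E
```

```text
[0.42802504 0.19363016 0.13      ]
t 7.78 pos [ 0.5592 -0.0289  0.2197] F [ 0.4  0.3 -6.2] open 0.453 q [ 0.43  0.78 -0.82  1.79  0.71  0.9   0.63]
yaw 166.54 z [-0.0034  0.001  -1.    ]
SHIFT [ 0.1322 -0.002   0.0302] ROT [ 0.  -0.2  0.2]
t 7.78 pos [ 0.5592 -0.0289  0.2197] F [ 0.4  0.3 -6.2] open 0.453 q [ 0.43  0.78 -0.82  1.79  0.71  0.9   0.63]
yaw 166.54 z [-0.0034  0.001  -1.    ]
SHIFT [0.179  0.1858 0.0904] ROT [ 0.  -0.2  0.2]
```

>>> send_rows --moves '[0.035,0,0.005,0,0,0.2,0.07,0,0.01,0,-0.2,0.2,0.105,0.01,0.02,0,-0.2,0.2,0.132,0.03,0.03,0,-0.2,0.2,0.15,0.06,0.03,0,-0.2,0.2]'

```text
clock: 8.2
tool_pos: [0.4226, 0.0615, 0.189]
eef_rot: [0.121, 0.993, -0.003, -0.003]
contact_force: [0.8, -0.6, -6.1]
opening: 0.448
```

```bash
python3 - <<'E'
from h import *
rel(fromjig([-.14,0.0003,.13]),166.35)
E
```

```text
t 8.2 pos [0.4226 0.0615 0.189 ] F [ 0.8 -0.6 -6.1] open 0.448 q [ 0.21  0.67 -0.73  2.19  0.84  0.59  0.17]
yaw 166.16 z [-0.0061 -0.0049 -1.    ]
SHIFT [0.0261 0.13   0.0584] ROT [-0.4 -0.3 -0.2]
```

>>> send_rows --moves '[0.006,0.03,0.005,-0.4,-0.3,-0.2,0.013,0.065,0.015,-0.4,-0.3,-0.2,0.02,0.1,0.03,-0.4,-0.3,-0.2,0.0261,0.13,0.05,-0.4,-0.3,-0.2,0.0261,0.13,0.058,-0.4,-0.3,-0.2]'

```text
clock: 8.62
tool_pos: [0.4283, 0.2047, 0.1301]
eef_rot: [0.114, 0.993, 0.007, 0.001]
contact_force: [0.8, 2.1, -5.6]
opening: 0.45
```

```bash
python3 - <<'E'
from h import *
rel(fromjig([-.14,0.0003,.075]),166.35)
E
```

```text
t 8.62 pos [0.4283 0.2047 0.1301] F [ 0.8  2.1 -5.6] open 0.45 q [-0.16  0.8  -0.62  2.12  0.96  0.52 -0.17]
yaw 166.91 z [ 0.0031  0.0141 -0.9999]
SHIFT [-0.0022 -0.0116  0.0549] ROT [ 0.8 -0.   0.6]
```

>>> send_rows --moves '[-0.001,-0.006,0.0,0.8,0,0.6,-0.0022,-0.0116,0.01,0.8,0,0.6,-0.0022,-0.0116,0.02,0.8,0,0.6,-0.0022,-0.0116,0.03,0.8,0,0.6,-0.0022,-0.0116,0.03,0.8,0,0.6]'

```text
clock: 9.03
tool_pos: [0.428, 0.1923, 0.0993]
eef_rot: [0.12, 0.993, -0.0, -0.0]
contact_force: [0.1, -0.6, -5.9]
opening: 0.452
```

```bash
python3 - <<'E'
from h import *
rel(fromjig([-.14,0.0003,.065]),166.35)
p=imaging.snapshot('side');save(p,'s3')
p=imaging.snapshot('scene');save(p,'c3')
E
```

```text
t 9.03 pos [0.428  0.1923 0.0993] F [ 0.1 -0.6 -5.9] open 0.452 q [-0.2   0.84 -0.53  2.14  1.06  0.45 -0.25]
yaw 166.23 z [-1.1e-03 -8.0e-04 -1.0e+00]
SHIFT [0.0003 0.0013 0.0343] ROT [-0.1 -0.  -0.1]
```

View pics/s3.png

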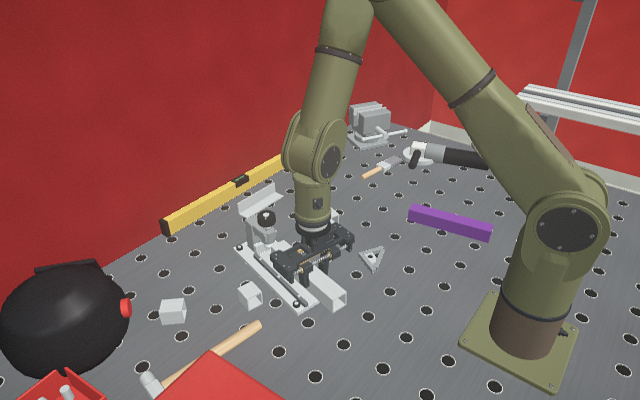

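View pics/c3.png

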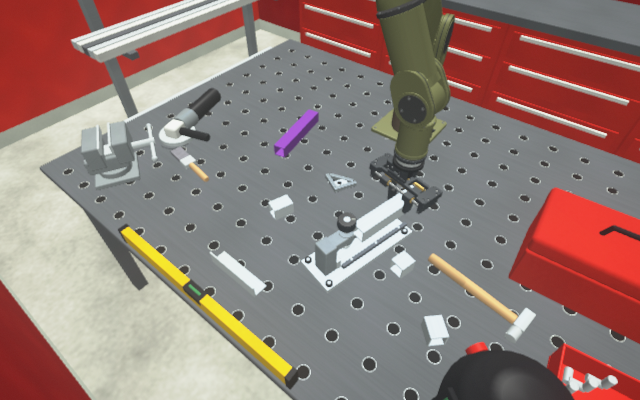

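The side and scene views show the tube over the channel, ahead of the boss. Lowering it.

>>> send_rows --moves '[0.0003,0.0013,0.01,-0.1,0,-0.1,0.0003,0.0013,0.02,-0.1,0,-0.1,0.0003,0.0013,0.03,-0.1,0,-0.1,0.0003,0.0013,0.036,-0.1,0,-0.1,0.0003,0.0013,0.036,-0.1,0,-0.1]'

```text
clock: 9.55
tool_pos: [0.4287, 0.1943, 0.0643]
eef_rot: [0.119, 0.993, 0.001, 0.0]
contact_force: [0.1, 0.2, -6.2]
opening: 0.45
```

```bash
python3 - <<'E'
from h import *
rel(fromjig([-.14,0.0003,.0575]),166.35); print(r.get_state()['moment'])
E
```

```text
t 9.55 pos [0.4287 0.1943 0.0643] F [ 0.1  0.2 -6.2] open 0.45 q [-0.26  0.9  -0.44  2.15  1.2   0.36 -0.38]
yaw 166.34 z [ 9.0e-04  2.1e-03 -1.0e+00]
SHIFT [ 0.0005 -0.0008  0.0068] ROT [ 0.1  0.  -0. ]
[ 0.06562842  0.00095408 -0.02415331]
```

>>> send_rows --moves '[0.0005,-0.0008,0.002,0.1,0,0,0.0005,-0.0008,0.004,0.1,0,0,0.0005,-0.0008,0.006,0.1,0,0,0.0005,-0.0008,0.0075,0.1,0,0,0.0005,-0.0008,0.008,0.1,0,0]'

```text
clock: 9.97
tool_pos: [0.4281, 0.194, 0.0574]
eef_rot: [0.119, 0.993, 0.001, 0.001]
contact_force: [-2.6, -1.1, 13.2]
opening: 0.453
```

```bash
python3 - <<'E'
from h import *
rel(fromjig([-.14,0.0003,.0575]),166.35); print(r.get_state()['moment'])
E
```

```text
t 9.97 pos [0.4281 0.194  0.0574] F [-2.6 -1.1 13.2] open 0.453 q [-0.27  0.91 -0.41  2.15  1.24  0.34 -0.42]
yaw 166.37 z [ 2.e-03  9.e-04 -1.e+00]
SHIFT [ 0.     -0.0004 -0.0001] ROT [0.1 0.1 0. ]
[-0.43336112  0.26557413  0.02800657]
```

>>> send_rows --moves '[0,0,0,0,0,0,0,0,-0.001,0,0,0,0,0,-0.001,0,0,0,0,0,-0.001,0,0,0,0,0,-0.001,0,0,0]' --claw -0.3

```text
clock: 10.38
tool_pos: [0.4283, 0.194, 0.0585]
eef_rot: [0.119, 0.993, 0.001, 0.001]
contact_force: [0.2, 0.1, -0.5]
opening: 0.648
```

```bash
cat > tube.py <<'E'
from h import *
import sys
p=imaging.snapshot('wrist');save(p,sys.argv[1]);W=cloud(p)
Q=tojig(W.reshape(-1,3));Q=Q[~np.isnan(Q[:,0])]
T=Q[(Q[:,2]>.046)&(Q[:,2]<.058)&(abs(Q[:,1])<.026)&(Q[:,0]>-.3)&(Q[:,0]<.08)]
print(len(T),'jig frame rect',cv2.minAreaRect(np.float32(T[:,:2]*1000)),'z',np.median(T[:,2]),'slope',np.polyfit(T[:,0],T[:,2],1),'x range',np.percentile(T[:,0],[.5,99.5]))
rel(fromjig([-.14,0.0003,.0575]),166.35)
E
python3 tube.py w4
```

```text
21495 jig frame rect ((-156.87753295898438, 1.2903575897216797), (149.05474853515625, 40.334678649902344), 0.20576244592666626) z 0.0515354704278951 slope [-0.00094993  0.05136999] x range [-0.23093385 -0.08490685]
t 10.43 pos [0.4283 0.194  0.0585] F [ 0.8 -0.   0.3] open 0.652 q [-0.27  0.91 -0.42  2.15  1.23  0.35 -0.41]
yaw 166.36 z [ 0.0023  0.001  -1.    ]
SHIFT [ 0.0001 -0.0004  0.0009] ROT [0.1 0.1 0. ]
```

View pics/w4.png

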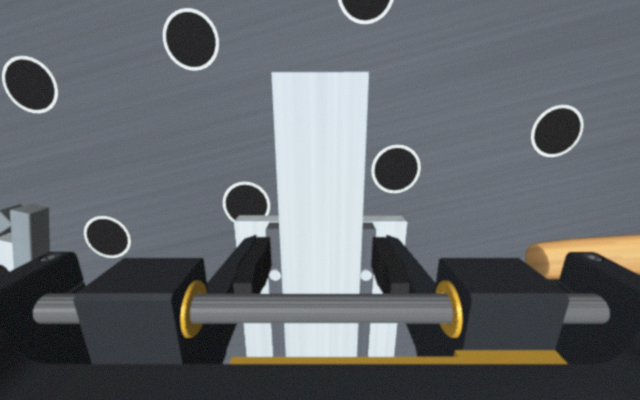

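Released, the tube lies flat in the channel (top 51.5 mm, y +1.3 mm, rear end at jig x −231 mm, so 71 mm to go). Regripping gently to slide it.

>>> send_rows --moves '[0,0,0,0,0,0,0,0,0,0,0,0,0,0,0,0,0,0,0,0,0,0,0,0,0,0,0,0,0,0]' --claw 1 --grip_force 20

```text
clock: 10.85
tool_pos: [0.4283, 0.194, 0.0584]
eef_rot: [0.119, 0.993, 0.001, 0.001]
contact_force: [0.1, -0.6, -1.2]
opening: 0.453
```

>>> send_rows --moves '[-0.006,0,0.0005,0,0,0,-0.014,0,0.0005,0,0,0,-0.022,0,0.0005,0,0,0,-0.03,0,0.0005,0,0,0,-0.036,0,0.0005,0,0,0]'

```text
clock: 11.27
tool_pos: [0.4596, 0.187, 0.0584]
eef_rot: [0.117, 0.993, 0.002, -0.002]
contact_force: [-8.9, 1.9, 8.5]
opening: 0.452
```

```bash
python3 tube.py w5; python3 -c "
from h import *
rel(fromjig([-.075,0.0003,.0578]),166.35)"
```

```text
22144 jig frame rect ((-125.72087097167969, -0.08245086669921875), (148.4320068359375, 51.928749084472656), 0.43915343284606934) z 0.05154217689130278 slope [0.0002803  0.05162134] x range [-0.19941953 -0.05339687]
t 11.32 pos [0.4609 0.1867 0.0584] F [-8.1  1.9 10.1] open 0.449 q [-0.18  0.93 -0.49  2.07  1.11  0.43 -0.23]
yaw 166.47 z [-0.0019  0.0036 -1.    ]
SHIFT [ 0.0336 -0.0009  0.0009] ROT [ 0.2 -0.2  0.1]
t 11.32 pos [0.4609 0.1867 0.0584] F [-8.1  1.9 10.1] open 0.449 q [-0.18  0.93 -0.49  2.07  1.11  0.43 -0.23]
yaw 166.47 z [-0.0019  0.0036 -1.    ]
SHIFT [-0.0314 -0.0011  0.0005] ROT [ 0.2 -0.2  0.1]
```

>>> send_rows --moves '[-0.006,-0.0005,0.0003,0.2,-0.2,0.1,-0.013,-0.001,0.0003,0.2,-0.2,0.1,-0.02,-0.001,0.0003,0.2,-0.2,0.1,-0.027,-0.001,0.0003,0.2,-0.2,0.1,-0.032,-0.001,0.0003,0.2,-0.2,0.1]'

```text
clock: 11.73
tool_pos: [0.4881, 0.1802, 0.0584]
eef_rot: [0.117, 0.993, 0.001, -0.003]
contact_force: [-9.8, 3.4, 9.0]
opening: 0.452
```

```bash
python3 tube.py w6; python3 -c "
from h import *
rel(fromjig([-.070,0.0003,.0578]),166.35)"
```

```text
22160 jig frame rect ((-96.43098449707031, 0.06846427917480469), (51.81349182128906, 148.30555725097656), 89.87613677978516) z 0.05155090879893828 slope [0.00013271 0.05160045] x range [-0.17004981 -0.02408831]
t 11.78 pos [0.4892 0.1799 0.0584] F [-7.9  1.8  8.2] open 0.451 q [-0.12  0.95 -0.54  1.99  1.04  0.5  -0.1 ]
yaw 166.5 z [-0.0036  0.0024 -1.    ]
SHIFT [ 0.0627 -0.0009  0.0011] ROT [ 0.1 -0.2  0.1]
t 11.78 pos [0.4892 0.1799 0.0584] F [-7.9  1.8  8.2] open 0.451 q [-0.12  0.95 -0.54  1.99  1.04  0.5  -0.1 ]
yaw 166.5 z [-0.0036  0.0024 -1.    ]
SHIFT [-0.0073 -0.0011  0.0005] ROT [ 0.1 -0.2  0.1]
```

Rear end is at −170 mm, so 10 mm remain. Moving slowly until contact.

>>> send_rows --moves '[-0.004,-0.0005,0.0003,0.1,-0.2,0.1,-0.007,-0.001,0.0003,0.1,-0.2,0.1,-0.009,-0.001,0.0003,0.1,-0.2,0.1,-0.011,-0.001,0.0003,0.1,-0.2,0.1,-0.013,-0.001,0.0003,0.1,-0.2,0.1]'

```text
clock: 12.2
tool_pos: [0.4974, 0.1779, 0.0583]
eef_rot: [0.117, 0.993, 0.001, -0.003]
contact_force: [-9.8, 2.6, 8.7]
opening: 0.45
```

```bash
python3 tube.py w7
```

```text
22116 jig frame rect ((-86.85301971435547, -0.06401443481445312), (148.2506561279297, 51.97586441040039), 0.45219501852989197) z 0.05154242048962562 slope [0.00015533 0.05159793] x range [-0.16049857 -0.01467154]
t 12.25 pos [0.4979 0.1777 0.0583] F [-9.7  2.4  8.2] open 0.449 q [-0.1   0.96 -0.55  1.97  1.02  0.52 -0.06]
yaw 166.58 z [-0.0059  0.0025 -1.    ]
SHIFT [ 0.0717 -0.0008  0.0013] ROT [ 0.1 -0.4  0.2]
```

>>> send_rows --moves '[-0.003,-0.0005,0.0003,0.1,-0.2,0.1,-0.005,-0.001,0.0003,0.1,-0.2,0.1,-0.007,-0.001,0.0003,0.1,-0.2,0.1,-0.008,-0.001,0.0003,0.1,-0.2,0.1,-0.008,-0.001,0.0003,0.1,-0.2,0.1]'

```text
clock: 12.67
tool_pos: [0.4987, 0.1775, 0.0583]
eef_rot: [0.115, 0.993, 0.001, -0.007]
contact_force: [-14.8, 3.2, 12.6]
opening: 0.451
```

```bash
python3 tube.py w8
```

```text
22108 jig frame rect ((-85.78610229492188, 0.013181686401367188), (148.0873260498047, 51.94097137451172), 0.09250207990407944) z 0.0515464763787398 slope [0.00015338 0.05159891] x range [-0.15930618 -0.01378131]
t 12.72 pos [0.4987 0.1776 0.0583] F [-14.9   3.3  11.4] open 0.45 q [-0.09  0.97 -0.57  1.96  1.01  0.54 -0.05]
yaw 166.75 z [-0.0127  0.003  -0.9999]
SHIFT [ 0.0725 -0.0006  0.0018] ROT [-0.  -0.7  0.4]
```

Butted: it stopped at rear x ≈ −159.5 mm and the force rose to 15 N. Releasing.

>>> send_rows --moves '[0,0,0,0,0,0,0,0,-0.0005,0,0,0,0,0,-0.001,0,0,0,0,0,-0.001,0,0,0,0,0,-0.001,0,0,0]' --claw -0.4

```text
clock: 13.13
tool_pos: [0.4995, 0.1771, 0.0593]
eef_rot: [0.116, 0.993, 0.001, -0.006]
contact_force: [0.8, -0.4, -0.2]
opening: 0.702
```

```bash
python3 tube.py w9; python3 -c "
from h import *
rel(fromjig([-.07,0.0003,.15]),166.35)"
```

```text
21586 jig frame rect ((-85.0041732788086, 2.0222625732421875), (149.49749755859375, 40.34772872924805), 0.4146943986415863) z 0.05153386638015969 slope [-0.00083679  0.05145088] x range [-0.15929529 -0.01175005]
t 13.18 pos [0.4994 0.1772 0.0593] F [ 0.   0.2 -0.3] open 0.703 q [-0.09  0.96 -0.57  1.96  1.01  0.54 -0.04]
yaw 166.69 z [-0.0119  0.0027 -0.9999]
SHIFT [ 0.0732 -0.0004  0.0027] ROT [-0.  -0.7  0.3]
t 13.18 pos [0.4994 0.1772 0.0593] F [ 0.   0.2 -0.3] open 0.703 q [-0.09  0.96 -0.57  1.96  1.01  0.54 -0.04]
yaw 166.69 z [-0.0119  0.0027 -0.9999]
SHIFT [ 0.0043 -0.0009 -0.0907] ROT [-0.  -0.7  0.3]
```

View pics/w9.png

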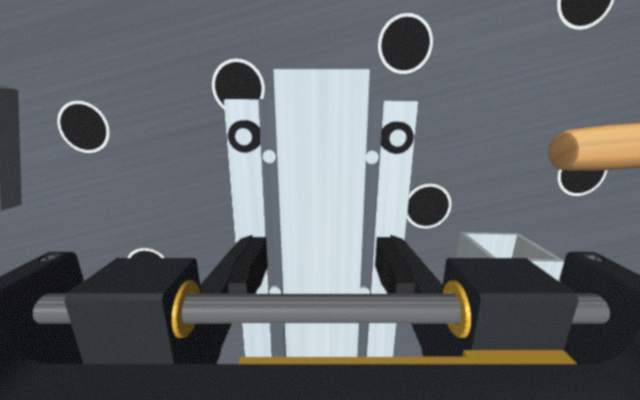

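Released; tube top at 51.5 mm, lateral ~+1.7 mm, butted. Next I'll lift, pre-turn about +75° and go above the knob.

>>> send_rows --moves '[0,0,-0.02,0,-0.7,0,0,0,-0.055,0,-0.7,0,0,0,-0.09,0,-0.7,0,0,0,-0.13,0,-0.7,-3,0,0,-0.165,0,-0.7,-10]' --claw -1

```text
clock: 13.6
tool_pos: [0.5014, 0.1767, 0.2265]
eef_rot: [0.027, 1.0, 0.0, 0.0]
contact_force: [1.1, -0.2, -0.9]
opening: 0.998
```

```bash
python3 - <<'E'
from h import *
K=fromjig([.05,0.0003,.225]);print(K);rel(K,245)
E
```

```text
[0.61265857 0.14879202 0.225     ]
t 13.6 pos [0.5014 0.1767 0.2265] F [ 1.1 -0.2 -0.9] open 0.998 q [ 0.07  0.74 -0.85  1.87  0.72  0.87  0.37]
yaw 176.86 z [ 1.e-03  8.e-04 -1.e+00]
SHIFT [-0.1126 -0.0218  0.0016] ROT [  0.    0.1 -68.1]
```

>>> send_rows --moves '[-0.011,-0.002,0,0,0,-7,-0.022,-0.004,0,0,0,-14,-0.033,-0.006,0,0,0,-21,-0.044,-0.008,0,0,0,-28,-0.055,-0.01,0,0,0,-35]'

```text
clock: 14.02
tool_pos: [0.5566, 0.163, 0.2266]
eef_rot: [-0.277, 0.961, -0.0, 0.001]
contact_force: [-0.2, 0.5, -0.3]
opening: 0.999
```

```bash
python3 - <<'E'
from h import *
K=fromjig([.05,0.0003,.225]);rel(K,245)
p=imaging.snapshot('wrist');save(p,'w10')
E
```

```text
t 14.02 pos [0.5566 0.163  0.2266] F [-0.2  0.5 -0.3] open 0.999 q [ 0.17  0.85 -1.    1.72  0.82  1.05  1.  ]
yaw -147.86 z [ 1.3e-03  2.0e-04 -1.0e+00]
SHIFT [-0.0399 -0.0418  0.0017] ROT [ -0.    0.1 -32.9]
```

View pics/w10.png

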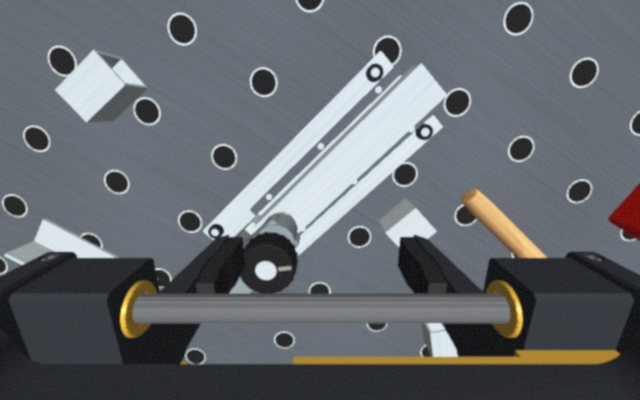

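```bash
cat > knob.py <<'E'
from h import *
import sys
p=imaging.snapshot('wrist');save(p,sys.argv[1]);W=cloud(p);
Q=tojig(W);m=(Q[...,2]>.143)&(Q[...,2]<.165)&(np.hypot(Q[...,0]-.05,Q[...,1])<.035)
T=Q[m];zt=np.percentile(T[:,2],50)
t=T[abs(T[:,2]-zt)<.003]
print(len(t),'z',np.percentile(T[:,2],[5,50,95]),'circ',cv2.minEnclosingCircle(np.float32(t[:,:2]*1000)),cv2.minAreaRect(np.float32(t[:,:2]*1000)))
im=p['image'].astype(int).sum(2)
b=Q[m&(im>330)]; print('bright',len(b),b.mean(0) if len(b) else '')
E
python3 knob.py w11; python3 -c "
import cv2;i=cv2.imread('pics/w11.png')[225:300,225:320];cv2.imwrite('pics/w11z.png',cv2.resize(i,None,fx=6,fy=6,interpolation=cv2.INTER_CUBIC))"
```

```text
Traceback (most recent call last):
  File "knob.py", line 4, in <module>
    Q=tojig(W);m=(Q[...,2]>.143)&(Q[...,2]<.165)&(np.hypot(Q[...,0]-.05,Q[...,1])<.035)
  File "h.py", line 26, in tojig
    def tojig(P): return RJ.inv().apply(np.asarray(P)-J0)
                         ~~~~~~~~~~~~~~^^^^^^^^^^^^^^^^^^
  File "scipy/spatial/transform/_rotation.pyx", line 2580, in scipy.spatial.transform._rotation.Rotation.apply
ValueError: Expected input of shape (3,) or (P, 3), got (400, 640, 3).
```

View pics/w11z.png

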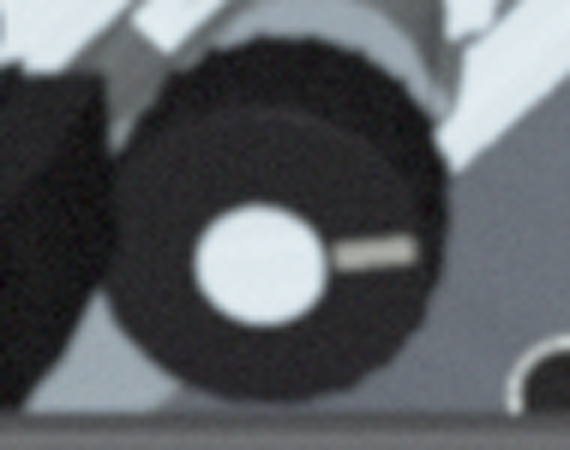

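```bash
sed -i 's/^Q=tojig(W);/Q=tojig(W.reshape(-1,3)).reshape(W.shape);/' knob.py; cat >> knob.py <<'E'
n,l,st,ce=cv2.connectedComponentsWithStats((m&(im>330)).astype(np.uint8))
C=[]
for i in np.argsort(-st[1:,4])[:3]+1:
    print('comp',st[i,4],ce[i],Q[l==i].mean(0).round(4)); C.append(W[l==i].mean(0))
if len(C)>1: d=C[1]-C[0];print('axis world',C[0].round(4),'mark angle world deg',np.degrees(np.arctan2(d[1],d[0])))
E
python3 knob.py w12
```

```text
2244 z [0.14707422 0.15461119 0.15586157] circ ((49.497108459472656, 1.1947041749954224), 23.027751922607422) ((48.93842315673828, 1.9687232971191406), (44.652183532714844, 42.00044250488281), 31.829809188842773)
bright 422 [0.04911934 0.0019019  0.15530224]
comp 408 [269.27941176 270.27205882] [0.0484 0.0021 0.1553]
comp 11 [243.81818182 282.        ] [ 0.0707 -0.0045  0.1541]
comp 3 [251. 289.] [0.0711 0.0034 0.1547]
axis world [0.6115 0.1509 0.1553] mark angle world deg -30.131360192428385
```

```bash
cat > mark.py <<'E'
from h import *
import sys
p=imaging.snapshot(sys.argv[2] if len(sys.argv)>2 else 'wrist');save(p,sys.argv[1]);W=cloud(p)
Q=tojig(W.reshape(-1,3)).reshape(W.shape);m=(Q[...,2]>.146)&(Q[...,2]<.165)&(np.hypot(Q[...,0]-.05,Q[...,1])<.024)
im=p['image'].astype(int).sum(2)
a=m&(im>620);b=m&(im>330)&(im<600)
k=W[cv2.erode(b.astype(np.uint8),np.ones((2,2)))>0]
c=W[a].mean(0);k=k[np.hypot(*(k-c)[:,:2].T)>.0085]
d=np.median(k,0)-c
print('disc',a.sum(),c.round(4),'mark',len(k),'dist',np.hypot(d[0],d[1]).round(4),'angle world',np.degrees(np.arctan2(d[1],d[0])).round(1))
E
python3 mark.py w13
python3 - <<'E'
from h import *
rel([.612,.150,.225],245)
E
```

```text
disc 264 [0.6128 0.1494 0.1555] mark 37 dist 0.0151 angle world 127.8
t 14.22 pos [0.5554 0.1636 0.2263] F [ 0.2 -0.6  0.7] open 1.0 q [ 0.17  0.85 -1.    1.73  0.82  1.04  0.99]
yaw -148.37 z [ 1.e-04  1.e-03 -1.e+00]
SHIFT [-0.0411 -0.0413  0.0013] ROT [  0.    0.  -33.4]
```

>>> send_rows --moves '[-0.008,-0.008,0,0,0,-7,-0.017,-0.017,0,0,0,-14,-0.026,-0.026,0,0,0,-21,-0.035,-0.035,0,0,0,-28,-0.0415,-0.0415,0,0,0,-33.4]'

```text
clock: 14.63
tool_pos: [0.6126, 0.1501, 0.2263]
eef_rot: [-0.539, 0.842, 0.0, 0.0]
contact_force: [0.2, 0.3, -0.2]
opening: 0.997
```

```bash
python3 - <<'E'
from h import *
rel([.6128,.1493,.149],245)
E
```

```text
t 14.63 pos [0.6126 0.1501 0.2263] F [ 0.2  0.3 -0.2] open 0.997 q [ 0.22  0.96 -1.12  1.56  0.91  1.21  1.64]
yaw -114.79 z [ 0.e+00  5.e-04 -1.e+00]
SHIFT [ 0.0006 -0.0005  0.0773] ROT [0.  0.  0.2]
```

>>> send_rows --moves '[0.0006,-0.0005,0.015,0,0,0,0.0006,-0.0005,0.035,0,0,0,0.0006,-0.0005,0.055,0,0,0,0.0006,-0.0005,0.07,0,0,0,0.0006,-0.0005,0.0773,0,0,0]'

```text
clock: 15.05
tool_pos: [0.6108, 0.1489, 0.1461]
eef_rot: [-0.538, 0.843, 0.0, -0.002]
contact_force: [0.0, -0.3, 0.1]
opening: 0.999
```

```bash
python3 - <<'E'
from h import *
rel([.6128,.1493,.149],245)
E
```

```text
t 15.05 pos [0.6108 0.1489 0.1461] F [ 0.  -0.3  0.1] open 0.999 q [ 0.2   1.06 -1.05  1.62  1.01  1.1   1.56]
yaw -114.84 z [-0.0036 -0.0018 -1.    ]
SHIFT [-0.0012 -0.0016 -0.0029] ROT [ 0.1 -0.2  0.2]
```

>>> send_rows --moves '[-0.0012,-0.0016,-0.0025,0.1,-0.2,0.2,-0.0012,-0.0016,-0.0025,0.1,-0.2,0.2,-0.0012,-0.0016,-0.0025,0.1,-0.2,0.2,-0.0012,-0.0016,-0.0025,0.1,-0.2,0.2,-0.0012,-0.0016,-0.0025,0.1,-0.2,0.2]' --claw 1 --grip_force 30

```text
clock: 15.47
tool_pos: [0.6132, 0.1496, 0.1496]
eef_rot: [-0.537, 0.844, 0.0, 0.001]
contact_force: [0.3, -0.2, 0.2]
opening: 0.644
```

>>> send_rows --moves '[0,0,0,0,0,0,0,0,0,0,0,0,0,0,0,0,0,0,0,0,0,0,0,0,0,0,0,0,0,0]'

```text
clock: 15.88
tool_pos: [0.6136, 0.1498, 0.1502]
eef_rot: [-0.537, 0.844, 0.0, 0.001]
contact_force: [0.6, -0.5, 4.3]
opening: 0.486
```

```bash
python3 - <<'E'
from h import *
rel([.6128,.1493,.1485],245);print(r.get_state()['moment'])
p=imaging.snapshot('wrist');save(p,'w14')
E
```

```text
t 15.88 pos [0.6136 0.1498 0.1502] F [ 0.6 -0.5  4.3] open 0.486 q [ 0.2   1.05 -1.06  1.62  1.01  1.1   1.56]
yaw -115.08 z [ 0.0019  0.0017 -1.    ]
SHIFT [0.0008 0.0005 0.0017] ROT [-0.1  0.1 -0.1]
[-0.05667594 -0.16868685 -0.02447753]
```

View pics/w14.png

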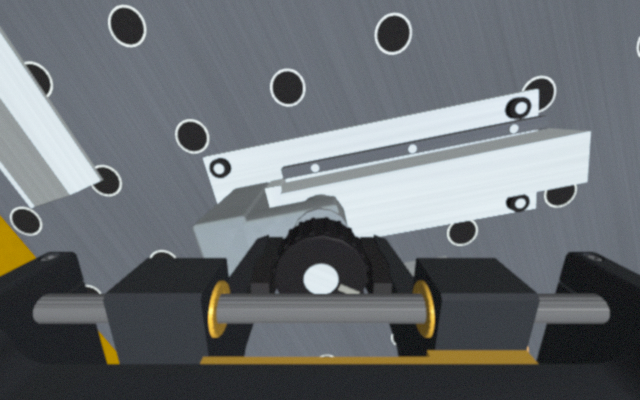

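The knob is gripped (opening 42.8 mm, mark visible at (350,291)). Turning clockwise.

>>> send_rows --moves '[0,0,0.0003,0,0,6,0,0,0.0004,0,0,13,0,0,0.0005,0,0,20,0,0,0.0006,0,0,27,0,0,0.0007,0,0,34]'

```text
clock: 16.35
tool_pos: [0.6141, 0.1493, 0.1497]
eef_rot: [-0.264, 0.965, 0.0, 0.002]
contact_force: [0.9, -1.8, 2.8]
opening: 0.485
```

```bash
cat > st.py <<'E'
from h import *
s=r.get_state();rel([.6131,.1496,s['tool_pos'][2]],np.degrees(np.arctan2(*R.from_quat(s['eef_rot']).as_matrix()[[1,0],0])));print('M',s['moment'].round(3))
E
python3 st.py; python3 mark.py w15
```

```text
t 16.35 pos [0.6141 0.1493 0.1497] F [ 0.9 -1.8  2.8] open 0.485 q [ 0.16  1.01 -0.94  1.62  0.93  1.02  1.02]
yaw -149.44 z [ 0.0032  0.0011 -1.    ]
SHIFT [ 0.0008  0.0008 -0.    ] ROT [-0.   0.2 -0. ]
M [-0.277 -0.394  0.071]
disc 741 [0.6127 0.1493 0.155 ] mark 83 dist 0.0138 angle world 95.0
```

>>> send_rows --moves '[0.0003,0.0003,0.0003,0,0,7,0.0005,0.0005,0.0004,0,0,14,0.0006,0.0006,0.0005,0,0,21,0.0006,0.0006,0.0006,0,0,28,0.0006,0.0006,0.0008,0,0,35]'

```text
clock: 16.82
tool_pos: [0.6141, 0.1486, 0.1492]
eef_rot: [0.043, 0.999, -0.0, 0.002]
contact_force: [1.1, -1.5, 4.3]
opening: 0.485
```

```bash
python3 st.py; python3 mark.py w16
```

```text
t 16.82 pos [0.6141 0.1486 0.1492] F [ 1.1 -1.5  4.3] open 0.485 q [ 0.11  0.96 -0.81  1.62  0.83  0.93  0.47]
yaw 175.04 z [ 4.7e-03 -7.0e-04 -1.0e+00]
SHIFT [ 0.001   0.0009 -0.    ] ROT [-0.   0.3 -0. ]
M [-0.532 -0.405  0.093]
disc 741 [0.6125 0.1495 0.1545] mark 73 dist 0.0135 angle world 58.5
```

>>> send_rows --moves '[0.0003,0.0003,0.0004,0,0,7,0.0005,0.0005,0.0005,0,0,14,0.0008,0.0006,0.0006,0,0,21,0.001,0.0006,0.0007,0,0,28,0.001,0.0006,0.001,0,0,35]'

```text
clock: 17.28
tool_pos: [0.6137, 0.1482, 0.1487]
eef_rot: [0.345, 0.939, -0.0, 0.003]
contact_force: [1.6, -2.4, 7.3]
opening: 0.489
```

```bash
python3 st.py; python3 mark.py w17
```

```text
t 17.28 pos [0.6137 0.1482 0.1487] F [ 1.6 -2.4  7.3] open 0.489 q [ 0.04  0.92 -0.67  1.63  0.72  0.85 -0.06]
yaw 139.64 z [ 0.0057 -0.003  -1.    ]
SHIFT [ 0.0014  0.0007 -0.    ] ROT [0.1 0.4 0. ]
M [-0.8   -0.165  0.056]
disc 727 [0.6126 0.1497 0.1539] mark 59 dist 0.0132 angle world 22.3
```

>>> send_rows --moves '[0.0003,0.0002,0.0003,0,0,6,0.0006,0.0004,0.0004,0,0.1,12,0.001,0.0006,0.0006,0,0.2,18,0.0012,0.0006,0.0007,0,0.2,24,0.0012,0.0006,0.0008,0,0.2,28]'

```text
clock: 17.75
tool_pos: [0.6134, 0.148, 0.1485]
eef_rot: [0.564, 0.826, -0.0, 0.003]
contact_force: [-0.3, -3.9, 8.1]
opening: 0.488
```

```bash
python3 st.py; python3 mark.py w18
```

```text
t 17.75 pos [0.6134 0.148  0.1485] F [-0.3 -3.9  8.1] open 0.488 q [-0.02  0.89 -0.54  1.63  0.6   0.79 -0.46]
yaw 111.34 z [ 0.0041 -0.0031 -1.    ]
SHIFT [ 0.0016  0.0003 -0.    ] ROT [0.2 0.3 0. ]
M [-0.883  0.023  0.134]
disc 713 [0.6128 0.15   0.1538] mark 54 dist 0.0126 angle world -5.0
```

>>> send_rows --moves '[0.0003,0.0001,0.0003,0,0,5,0.0006,0.0002,0.0004,0.1,0.1,10,0.001,0.0003,0.0005,0.1,0.2,15,0.0014,0.0003,0.0006,0.1,0.2,20,0.0016,0.0003,0.0006,0.1,0.2,22]'

```text
clock: 18.22
tool_pos: [0.6131, 0.1505, 0.1484]
eef_rot: [0.71, 0.705, 0.001, 0.001]
contact_force: [0.8, -1.8, 7.3]
opening: 0.489
```

```bash
python3 st.py; python3 mark.py w19
```

```text
t 18.22 pos [0.6131 0.1505 0.1484] F [ 0.8 -1.8  7.3] open 0.489 q [-0.07  0.87 -0.44  1.64  0.5   0.75 -0.76]
yaw 89.6 z [ 2.9e-03  1.0e-04 -1.0e+00]
SHIFT [-0.0009  0.     -0.    ] ROT [ 0.2 -0.  -0. ]
M [-0.212 -0.186  1.065]
disc 584 [0.613  0.151  0.1537] mark 54 dist 0.0133 angle world -20.8
```

Moment about z jumped to 1.07 N m and the mark stopped following, so the screw is seating. One gentle hold call will confirm.

>>> send_rows --moves '[0,0,0,0,0,2,0,0,0,0,0,4,0,0,0,0,0,4,0,0,0,0,0,4,0,0,0,0,0,4]'

```text
clock: 18.68
tool_pos: [0.6131, 0.1516, 0.1485]
eef_rot: [0.732, 0.681, 0.002, 0.001]
contact_force: [0.9, 1.2, 4.0]
opening: 0.487
```

```bash
python3 st.py; python3 mark.py w20; python3 mark.py w21
```

```text
t 18.68 pos [0.6131 0.1516 0.1485] F [0.9 1.2 4. ] open 0.487 q [-0.08  0.87 -0.43  1.64  0.49  0.74 -0.81]
yaw 85.85 z [ 0.0034  0.0014 -1.    ]
SHIFT [-0.002   0.0001 -0.    ] ROT [ 0.2 -0.1 -0. ]
M [ 0.218 -0.279  0.855]
disc 520 [0.6131 0.1516 0.1538] mark 58 dist 0.0137 angle world -22.3
disc 524 [0.6131 0.1515 0.1538] mark 59 dist 0.0138 angle world -22.3
```

View pics/w20.png

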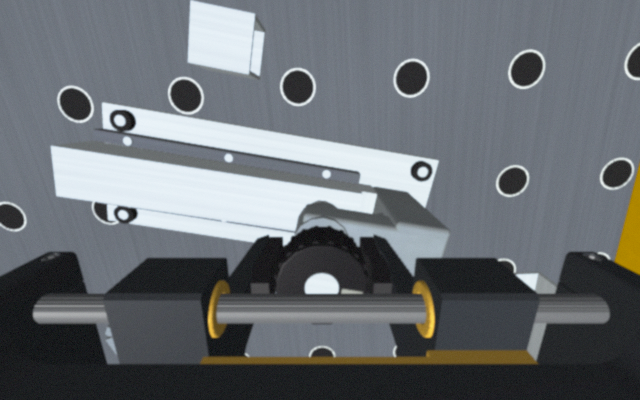

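Seated: M_z is 0.86 N m, the knob top has dropped ~1.8 mm and the mark is steady at about −22°. That makes ~150° (2.6 rad) in total. Backing off 90° counter-clockwise, checking against the mark.

>>> send_rows --moves '[0,0,-0.0001,0,0,-6,-0.0005,0,-0.0002,0,0,-13,-0.001,0,-0.0003,0,0,-20,-0.0015,0,-0.0004,0,0,-27,-0.002,0,-0.0005,0,0,-34]' --grip_force 40

```text
clock: 19.2
tool_pos: [0.6118, 0.1505, 0.1487]
eef_rot: [0.5, 0.866, 0.002, -0.001]
contact_force: [-1.7, 2.6, 2.1]
opening: 0.485
```

```bash
python3 st.py; python3 mark.py w22
```

```text
t 19.2 pos [0.6118 0.1505 0.1487] F [-1.7  2.6  2.1] open 0.485 q [ 0.    0.9  -0.59  1.63  0.64  0.81 -0.34]
yaw 120.05 z [ 7.0e-04  3.3e-03 -1.0e+00]
SHIFT [-0.0014  0.0007 -0.    ] ROT [ 0.1 -0.1 -0. ]
M [ 0.647  0.213 -0.049]
disc 567 [0.6121 0.1509 0.1539] mark 62 dist 0.0139 angle world 12.1
```

>>> send_rows --moves '[-0.0003,0.0002,-0.0001,0,0,-7,-0.0006,0.0003,-0.0002,0,0,-14,-0.001,0.0004,-0.0003,0,0,-21,-0.0012,0.0005,-0.0004,0,0,-28,-0.0012,0.0005,-0.0005,0,0,-34]'

```text
clock: 19.67
tool_pos: [0.611, 0.1495, 0.1491]
eef_rot: [0.221, 0.975, 0.001, -0.002]
contact_force: [-3.6, 0.5, 6.3]
opening: 0.486
```

```bash
python3 st.py; python3 mark.py w23
```

```text
t 19.67 pos [0.611  0.1495 0.1491] F [-3.6  0.5  6.3] open 0.486 q [ 0.07  0.94 -0.74  1.63  0.77  0.89  0.16]
yaw 154.47 z [-0.0035  0.003  -1.    ]
SHIFT [-0.0018  0.001  -0.    ] ROT [ 0.1 -0.3 -0. ]
M [ 0.04   0.712 -0.05 ]
disc 583 [0.6114 0.1502 0.1543] mark 73 dist 0.0141 angle world 45.4
```

>>> send_rows --moves '[-0.0005,0.0002,-0.0001,0,0,-6,-0.001,0.0005,-0.0001,0,-0.1,-12,-0.0012,0.0006,-0.0002,0,-0.1,-18,-0.0012,0.0006,-0.0002,0,-0.1,-22,-0.0012,0.0006,-0.0002,0,-0.1,-22]'

```text
clock: 20.13
tool_pos: [0.6108, 0.1486, 0.1493]
eef_rot: [0.029, 1.0, 0.001, -0.003]
contact_force: [-3.9, -0.8, 8.1]
opening: 0.484
```

>>> send_rows --moves '[0,0,0,0,0,0,0,0,0,0,0,0,0,0,0,0,0,0,0,0,0,0,0,0,0,0,0,0,0,0]'

```text
clock: 20.55
tool_pos: [0.6102, 0.1485, 0.1494]
eef_rot: [0.03, 1.0, 0.0, -0.004]
contact_force: [-2.0, -0.5, 4.7]
opening: 0.484
```

```bash
python3 st.py; python3 mark.py w24; python3 - <<'E'
from h import *
for n in ['side','scene']:
    p=imaging.snapshot(n);save(p,n+'9');Q=tojig(cloud(p).reshape(-1,3));Q=Q[~np.isnan(Q[:,0])]
    T=Q[(Q[:,2]>.047)&(Q[:,2]<.056)&(abs(Q[:,1])<.027)&(Q[:,0]>-.25)&(Q[:,0]<.02)]
    print(n,len(T),cv2.minAreaRect(np.float32(T[:,:2]*1000)),'z',np.median(T[:,2]),'rear',np.percentile(T[:,0],1))
E
```

```text
t 20.55 pos [0.6102 0.1485 0.1494] F [-2.  -0.5  4.7] open 0.484 q [ 0.11  0.96 -0.83  1.63  0.84  0.95  0.49]
yaw 176.53 z [-0.0071  0.001  -1.    ]
SHIFT [-0.0028  0.0013 -0.    ] ROT [ 0.  -0.4 -0. ]
M [0.16  0.266 0.036]
disc 554 [0.611  0.1495 0.1546] mark 53 dist 0.0136 angle world 67.0
side 902 ((-70.6613540649414, 1.4041919708251953), (181.6151885986328, 42.42389678955078), 0.4360053241252899) z 0.052680374765218536 rear -0.15921248997581275
scene 476 ((-70.84988403320312, 4.440952301025391), (181.1761474609375, 41.25555419921875), 0.9661723971366882) z 0.05271855465326992 rear -0.15943421071681974
```

View pics/w24.png

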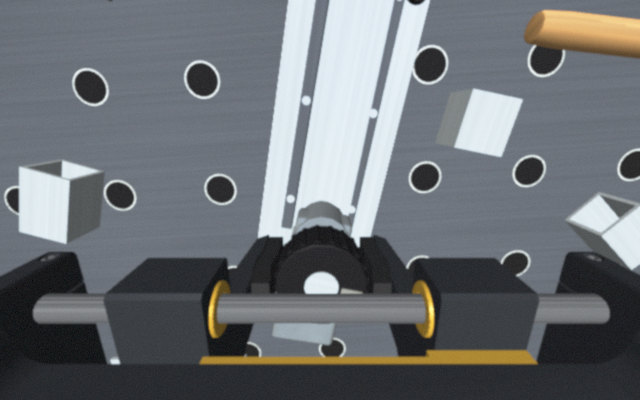

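```bash
python3 -c "
import cv2;i=cv2.imread('pics/side9.png')[160:330,220:400];cv2.imwrite('pics/s9z.png',cv2.resize(i,None,fx=3.4,fy=3.4,interpolation=cv2.INTER_CUBIC))"
```

```text
(no output)
```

View pics/s9z.png

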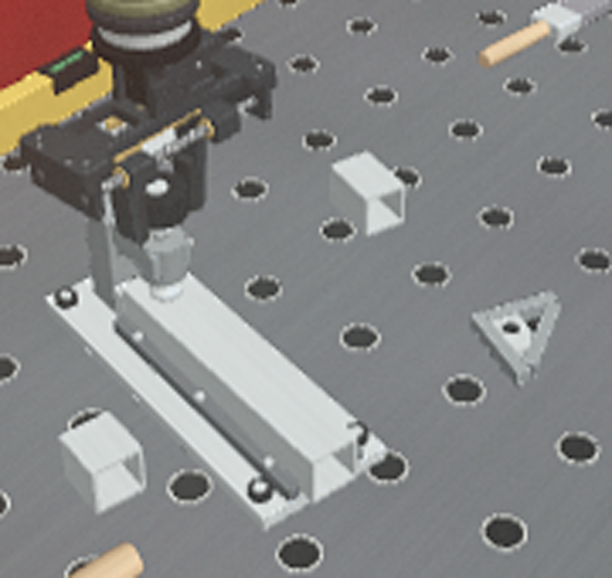

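```bash
python3 - <<'E'
from h import *
p=imaging.snapshot('wrist');Q=tojig(cloud(p).reshape(-1,3));Q=Q[~np.isnan(Q[:,0])&(Q[:,0]<.02)&(Q[:,0]>-.12)&(abs(Q[:,1])<.04)]
for x in (-.1,-.06,-.03):
    q=Q[abs(Q[:,0]-x)<.015]
    T=q[abs(q[:,2]-.052)<.003];B=q[abs(q[:,2]-.024)<.003]
    print(x,'tube y',np.percentile(T[:,1],[2,98]).round(4),'bars',[np.percentile(b,[3,50,97]).round(4) for b in (B[B[:,1]>0][:,1],B[B[:,1]<0][:,1]) if len(b)>9])
s=r.get_state();print(s['qd'].round(3),s['clock'])
E
python3 mark.py w25
```

```text
-0.1 tube y [-0.0171  0.0212] bars [array([0.0266, 0.0301, 0.0338]), array([-0.0315, -0.0268, -0.0221])]
-0.06 tube y [-0.0171  0.0213] bars [array([0.0268, 0.0302, 0.0336]), array([-0.0316, -0.0269, -0.0222])]
-0.03 tube y [-0.0169  0.0215] bars [array([0.027 , 0.0302, 0.0336]), array([-0.0317, -0.0269, -0.0223])]
[-0.    -0.001 -0.001  0.     0.001 -0.001 -0.   ] 20.75
disc 553 [0.611  0.1495 0.1546] mark 56 dist 0.0138 angle world 67.2
```

```bash
python3 - <<'E'
from h import *
print(r.finish_job()); s=r.get_state();print(s['clock'],s['opening'],s['contact_force'])
E
```

```text
the job is handed in; nothing more can be done
None
the job is handed in; nothing more can be done
```

The job is done and handed in at about 20.8 s of the 58 s limit; the hand-in gave no verdict. I laid the tube in the channel, slid it flat under the clamp to the stop and let go. I then turned the knob clockwise until the screw seated, backed it off a quarter turn and kept hold of it with a 40 N grip setting.

What the last checks showed:
- **Tube:** its rear end is at jig x of about −159.3 mm, against −160 mm when butted. It sits flat, about 1 mm sideways of the channel centre measured against the bars, and less than 1° off parallel.
- **Seating:** the moment about the screw axis rose to about 1.07 N m. The mark stopped following the tool after about 150° (2.6 rad), and the gripper then slipped about 8° on the knob.
- **Back-off:** the mark turned back 89.5° and the tool 90.7°, so the screw should be at about 1.56 rad. The arm and knob were still.

**Disagreements:** the side and wrist cameras put the tube 1.4–2 mm off in my jig frame, but the scene camera said 4.4 mm. I trusted the wrist view, where tube and bars show together, and the bars allow only 3 mm either way. The residual force on the tool was about 5 N, upward on the gripper.

I did not re-measure the bystanders. Nothing came near them, and the last side view shows nothing obviously moved.

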